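# Call the colleague and show the blue seal stamp to the inspection camera

## Robot

A 6-joint arm with a two-finger parallel gripper is mounted at the origin on a cart in front of the work surface, level with it; the furniture and walls round the work are solid. World frame = base frame: x ahead of the robot, y to its left, z up, the work surface at z = 0. Lengths are in mm, angles in rad, forces in N, time in s.
With the tool pointing down it reaches from about 275 to 725 mm from the base axis. Payload 5.6 kg.
Tool frame: the origin (TCP) lies midway between the tips of the shut fingers; the grasp point (between the pads) lies 19 mm behind it (grip_depth is the distance from the TCP to the grasp point, in mm); z points along the fingers, y is the line along which they close (so a half turn about z gives the same grasp; the last joint's range is limited). The gripper opens to 85 mm and grips with 20 to 120 N. Pads are 22 mm wide; open, the fingers measure 114 mm over their backs; the gripper's body (76 mm by 85 mm) begins 54 mm behind the grasp point. The pads swing forward as they close: fully open they stand 13 mm farther back than shut.
Start: joints at [1.452, 0.255, 0.108, 0, -1.424, -0.285], TCP at [216.077, 505.771, 231.283] pointing down, gripper open.
Joint ranges: [-2.95, 2.95], [-1.21, 1.97], [-1.09, 1.5], [-2.87, 1.71], [-2.94, -0.07], [-3.05, 3.05]. Speed limits (rad/s): [2.57, 2.57, 3.14, 3.14, 3.14, 3.14].

## Interface

Orientations are given as [roll, pitch, yaw] about the fixed x, y, z axes, in that order (R = Rz(yaw) Ry(pitch) Rx(roll)).
In Python, from cell import state, snapshot, calibration, close_job, boxes_of, cut_out, landmark_of, grip_depth gives the robot as it stands.
- The arm moves only by the tool arm_command, never from a script. Its argument "motion" is a list that holds one entry, the list of rows, each a list of 5 numbers: the gripper command: -1 is fully open, 1 is shut, values between are in proportion, then the shift along the tool's x, y, z in m, then the turn about the tool's z in rad. A call has 1 to 8 rows; each row is the pose to reach, as a shift and turn from the pose commanded when the call began, along the tool's axes at that moment; what a row does not reach only later rows make up. A row lasts 1/10 s, in which the tool goes at most 50 mm and 8.59 degrees, less where a joint would pass 70% of its speed; a pose out of reach is approached as far as the arm can. A call with a gripper value outside its range is refused whole. The fingers move at their own pace and stop on an object; "squeeze" is the grip in N (left out, the last holds). Time passes only in rows, so rows that repeat a pose let the fingers close. It gives the time, the measured TCP pose, the force, the opening and the grip force at its end, in the units of the state.
- state(): the state, without advancing time (a new reading comes with each control period).
- snapshot(name): name is "scene" or "top"; returns the picture (420x560x3 uint8, red, green, blue); there is no depth.
- calibration(name): a dict with "K" (3x3 intrinsics, pixels), "dist" ([k1, k2, p1, p2, k3] as OpenCV has them; the pictures are not rectified), "R" (3x3) and "t" (3): a world point X has camera coordinates R X + t. Camera axes: x right, y down, z forward; pixel columns grow to the right and rows downward; lengths in mm; the calibration is good to about 2 mm. A picture is of the moment at which its call begins. calibration takes no time and is no camera call.
- close_job(): hands the job in; it is judged then, once.
Trained networks look in the newest picture that a camera, given by its name, has taken for a name from the list of things; names that differ only in an ending like _2 or _b are one class to them, and where a whole thing is asked for, a point or a joint stands for the part that bears it (a point fixed in the world has none). Each returns a list of dicts, best first, with "confidence" (0 to 1); they miss things now and then, are a little off and sometimes report something else, mostly with a low value. They report only what shows in the picture. A call takes as long as a camera call. They do not tell look-alikes from the thing itself.
- boxes_of(target, camera): "centre" ([column, row] in pixels, amid what is visible of it).
- cut_out(target, camera): "pixels" (420x560 bool, what is visible of it) and "centre" ([column, row] in pixels, amid what is visible of it).
- landmark_of(target, camera): "centre" ([column, row] in pixels: a listed point, or the origin of a listed thing).
The state is a dict: "time": time; "q": joint angles; "qvel": joint speeds; "joint_torque": joint torques, N m; "eef_pos": TCP position; "tool_rot": TCP orientation; "wrist_force": force on the tool from outside, world axes, zero at the start; "moment": the same for the moment, N m; "gripper_width": finger opening in mm; "finger_force": force on a finger pad.
Only numpy, scipy, OpenCV 4.12 (cv2) and the standard library are available. Lean on these libraries where they do the work, as an engineer would, in place of code of your own. Each camera call takes 0.05 s, during which the arm holds its last target. There are 200 camera calls.

## Task

First ring the desk bell with a full press of its plunger, so that the colleague at the inspection screen knows to look. Then take the blue-handled brass seal stamp out of the rack and hold it up in the air in front of the inspection camera, its engraved underside facing the lens squarely, centred on the lens and about 60 mm from its glass, without touching the camera and leaving the other two stamps in the rack. Finish still holding it there, steady; do not put it down.

Things in the scene. Friction and masses are not known exactly. Their poses are not given: they have to be found in the camera images.
- plunger_top (a point): centre of the top of the desk bell's plunger: a brass button 21 mm across, standing 61.5 mm above the desk, in the middle of a silver dome bell on a black foot 80 mm across. The bell is fixed and stands at the left of the desk. This point goes down with the plunger.
- bell_plunger (a joint): travel of the bell's plunger in m: 0 up, 0.006 fully pressed on its stop. It moves straight down against a spring: about 2 N to start, 5.4 N at the stop; it springs back when let go.
- stamp_blue: the seal stamp to show, upright in one of the rack's three holes (which one varies): a brass head 26 mm across and 14 mm high, a narrow neck, then a straight round blue handle 22 mm across from 28 to 92 mm up. Round about its axis, 92 mm long, 50 to 100 g. Origin: centre of its engraved underside; z runs up the handle.
- stamp_red: a stamp of the same shape with a red handle, in the rack; leave it there.
- stamp_green: a stamp of the same shape with a green handle, in the rack; leave it there.
- stamp_rack: fixed wooden block 60 x 210 x 26 mm (x, y, z) at the right of the desk; origin at the centre of its underside. Three round holes 29 mm across and 14 mm deep, in a row along its y, 75 mm apart, the middle one at its centre; a stamp's underside stands in one 12 mm above the desk.
- camera_head: head of the inspection camera, a fixed white and black tube 39 mm across, 75 mm long, in an aluminium fork on a round black foot 84 mm across. Origin: centre of the lens glass at its upper end, 112 mm above the desk; z points out of the lens along the line of sight, up and towards the robot's side, 25 degrees from vertical; its heading varies. The stamp's underside belongs 60 mm out along z.
Mind the look-alikes: they are no part of the job. What is shaped like the part that bears camera_head but pink is not meant.

How it is judged:
By the outcome, as a careful person would: the job done as asked, in the order asked, and still so for the second after the job is handed in, while the arm keeps its last pose, push and grip.
It also fails if it takes over 42 s, if anything falls off the work surface, if the arm or the gripper's body presses on something with over 40 N, if the wrist force passes 120 N, or if a joint passes its speed limit or range.

## Working session

There is one attempt and no reset: what is moved stays moved. The work goes in short steps, Python scripts to look and compute and a tool call to move; the robot and the scene stay as the last step left them, time stands still between calls to the robot, and variables do not carry over. Pictures are saved under pics/ and viewed, at most 10 in all, crops included, and the job is handed in when it is done.

Besides the shell and the picture viewer there is one more tool, called after "Call:" as a command line: name --argument value ..., lists and objects as JSON in quotes. arm_command: Moves the arm, as the interface text tells. Its arguments: {"type":"object","properties":{"motion":{"type":"array"},"squeeze":{"type":"number"}},"required":["motion"]}

```bash
ls; mkdir -p pics; python3 - <<'E'
from cell import *
import cv2,numpy as np
for c in("scene","top"):
    im=snapshot(c); cv2.imwrite(f"pics/{c}0.png",im[:,:,::-1])
    k=calibration(c); print(c,k["t"],(-np.array(k["R"]).T@np.array(k["t"])).round(),np.array(k["R"]).round(2).tolist())
    for t in["plunger_top","stamp_blue","stamp_red","stamp_green","stamp_rack","camera_head"]:
        print(t,[(np.round(d["centre"],1).tolist(),round(d["confidence"],2)) for d in landmark_of(t,c)])
print(state())
E
```

```text
pics
scene [-416.09624753  303.65199031 1133.46231872] [-195. -821.  916.] [[0.72, -0.7, -0.02], [-0.43, -0.42, -0.8], [0.55, 0.58, -0.6]]
plunger_top []
stamp_blue [([361.7, 320.2], 0.58)]
stamp_red [([345.9, 300.6], 0.78)]
stamp_green [([329.2, 279.9], 0.66)]
stamp_rack [([344.9, 303.2], 0.76)]
camera_head [([299.5, 227.5], 0.72), ([270.0, 192.6], 0.7), ([323.8, 199.9], 0.53)]
top [ -25.84373222  557.39687128 1087.671365  ] [ 344.   -8. 1173.] [[0.0, -1.0, 0.01], [-0.98, -0.01, -0.19], [0.19, -0.01, -0.98]]
plunger_top [([196.6, 244.7], 0.63)]
stamp_blue [([413.0, 251.6], 0.59)]
stamp_red [([382.3, 246.1], 0.47)]
stamp_green [([358.9, 238.2], 0.41)]
stamp_rack [([383.3, 244.7], 0.95)]
camera_head [([258.0, 211.5], 0.74), ([303.4, 178.6], 0.68), ([315.8, 224.2], 0.5)]
{'time': 0.7, 'q': array([ 1.45161739e+00,  2.55083133e-01,  1.08241580e-01, -2.94711929e-05,
       -1.42389546e+00, -2.84630436e-01]), 'qvel': array([ 0.00024723, -0.00022372, -0.000108  ,  0.0015186 , -0.00274651,
        0.00060249]), 'joint_torque': array([ 7.61355441e-04, -3.86299324e+01,  2.38036036e+01,  5.36722094e+00,
       -4.37006729e-04, -2.43148349e-06]), 'eef_pos': array([216.05925513, 505.79252345, 231.30404066]), 'tool_rot': array([-3.14154391e+00,  4.46370121e-05, -4.03813680e-01]), 'wrist_force': array([ 0.22405788, -0.22974868,  0.58631012]), 'moment': array([-0.01586724, -0.00527284, -0.00478145]), 'finger_force': 0.0, 'gripper_width': 84.96769912549385}
```

```bash
python3 - <<'E'
import cv2,numpy as np
a=cv2.imread("pics/scene0.png");b=cv2.imread("pics/top0.png")
cv2.imwrite("pics/s1.png",cv2.resize(a[140:380,150:470],(800,600),interpolation=2))
cv2.imwrite("pics/t1.png",cv2.resize(b[110:320,160:440],(800,600),interpolation=2))
E
```

```text
(no output)
```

View pics/s1.png

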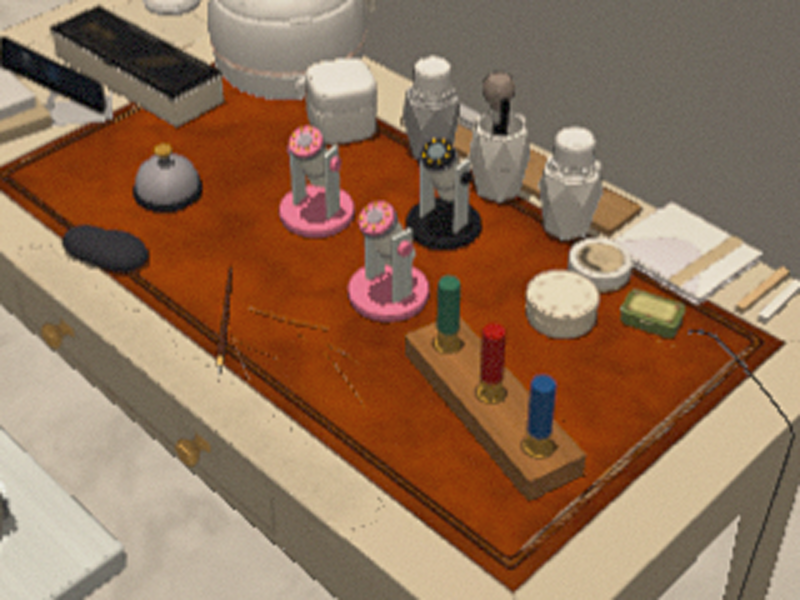

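View pics/t1.png

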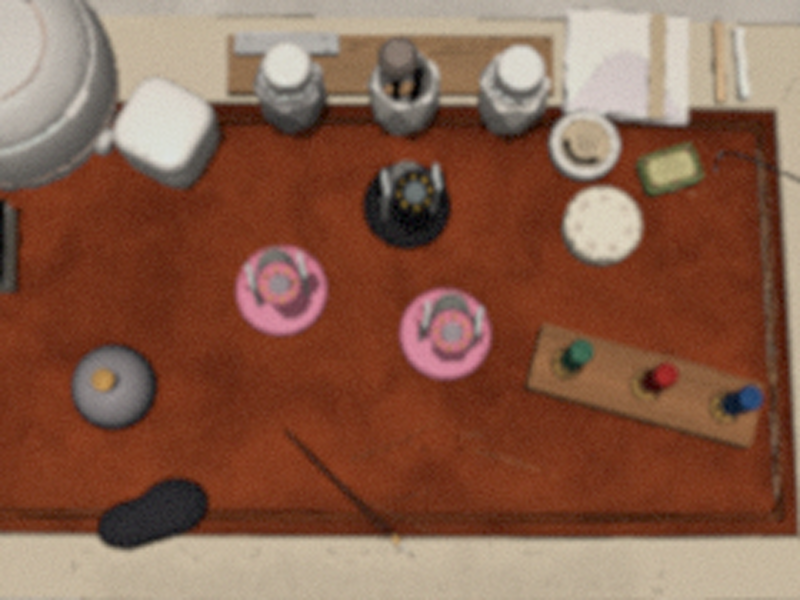

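View pics/scene0.png

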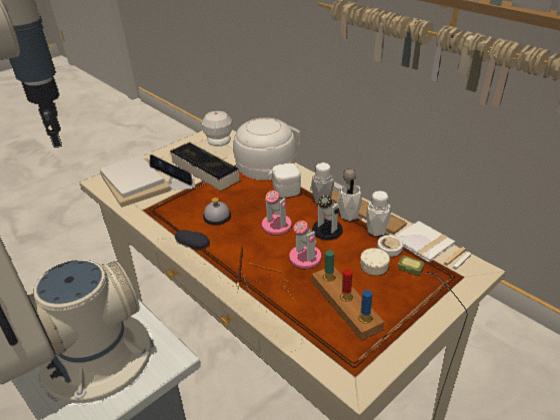

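Scene: the black-footed camera is at scene (324,200) / top (303,179). The two at scene (270,193) and (300,228) have the same shape but pink feet, so they are the look-alikes. The blue stamp is at the right end of the rack, scene (366,303) / top (419,250), and the bell plunger is at scene (216,200) / top (196.5,243). The enlarged crops already confirm all of these.

The moves keep the tool vertical, so the stamp will have to be pivoted 25° in the grip, by pushing its head against the rack's edge.

```bash
cat > h.py <<'E'
import numpy as np,cv2
from cell import *
def ray(c,p):
    k=calibration(c);K,D,R,t=[np.array(k[x],float) for x in("K","dist","R","t")]
    u=cv2.undistortPoints(np.array([[p]],float),K,D)[0,0]
    d=R.T@np.array([u[0],u[1],1]);return -R.T@t,d/np.linalg.norm(d)
def tri(ps,pt):
    (a,d),(b,e)=ray("scene",ps),ray("top",pt)
    s=np.linalg.lstsq(np.c_[d,-e],b-a,rcond=None)[0]
    P,Q=a+s[0]*d,b+s[1]*e;return ((P+Q)/2).round(1),round(float(np.linalg.norm(P-Q)),1)
def onz(c,p,z):
    a,d=ray(c,p);return (a+d*(z-a[2])/d[2]).round(1)
def proj(c,X):
    k=calibration(c);K,D,R,t=[np.array(k[x],float) for x in("K","dist","R","t")]
    return cv2.projectPoints(np.array(X,float).reshape(-1,1,3),cv2.Rodrigues(R)[0],t,K,D)[0][:,0]
E
python3 - <<'E'
from h import *
A={c:cv2.imread(f"pics/{c}0.png") for c in("scene","top")}
def hsvmask(c,lo,hi,box):
    h=cv2.cvtColor(cv2.GaussianBlur(A[c],(3,3),0),cv2.COLOR_BGR2HSV);m=cv2.inRange(h,lo,hi);M=np.zeros_like(m);x0,y0,x1,y1=box;M[y0:y1,x0:x1]=m[y0:y1,x0:x1];return M
def cen(m): return np.argwhere(m)[:,::-1].mean(0)
for n,lo,hi in(("blue",(100,100,40),(125,255,255)),("green",(60,70,30),(95,255,255))):
    bx={"scene":(310,240,400,340),"top":(340,220,440,280)}
    ms={c:hsvmask(c,lo,hi,bx[c]) for c in bx};p=[cen(ms[c]) for c in("scene","top")]
    print(n,[m.sum()//255 for m in ms.values()],np.round(p,1).tolist(),"mid-handle",tri(*p))
print("plunger",tri((216,199.5),(196.5,243)),onz("top",(196.5,243.5),61.5))
print("lens net",tri((323.8,199.9),(303.4,178.6)))
print("lens crop",tri((150+437*.4,140+152*.4),(160+414*.35,110+193*.35)))
for i,(s,t) in enumerate((((345.9,300.6),(382.3,246.1)),((329.2,279.9),(358.9,238.2)),((361.7,320.2),(413,251.6)),((344.9,303.2),(383.3,244.7)))): print(("red","green","blue","rack")[i],tri(s,t))
# foot discs
for c in("scene","top"):
    for t in("bell_plunger","camera_head"):
        print(c,t,[(np.round(d["centre"],1).tolist(),round(d["confidence"],2)) for d in boxes_of(t,c)])
# enlarged camera crops
o=[cv2.resize(A["scene"][188:242,308:348],(400,540),interpolation=2),cv2.resize(A["top"][160:200,284:321],(400,540) if 0 else (370,400),interpolation=2)]
o[1]=cv2.copyMakeBorder(o[1],0,140,0,0,0);cv2.imwrite("pics/cam.png",np.hstack(o))
E
```

```text
blue [np.uint64(180), np.uint64(64)] [[366.2, 302.2], [419.8, 249.8]] mid-handle (array([ 460.7, -349.2,   75.5]), 0.6)
green [np.uint64(146), np.uint64(47)] [[329.0, 261.6], [361.6, 233.7]] mid-handle (array([ 500.4, -204. ,   74.5]), 0.6)
plunger (array([477.7, 206.1,  61.9]), 4.5) [474.6 207.4  61.5]
lens net (array([632.6, -59.2, 112.7]), 6.0)
lens crop (array([634.8, -62.3, 110.6]), 3.6)
red (array([ 480.5, -272.6,    7.7]), 8.5)
green (array([ 497.6, -207.3,   19. ]), 3.1)
blue (array([ 459.2, -346.2,   18.7]), 6.1)
rack (array([ 481.7, -274.2,    0.9]), 0.1)
scene bell_plunger []
scene camera_head [([302.6, 228.8], 0.74), ([366.1, 306.5], 0.73), ([272.0, 199.3], 0.59), ([326.9, 204.7], 0.52)]
top bell_plunger [([197.1, 242.8], 0.42)]
top camera_head [([316.6, 220.6], 0.81), ([253.3, 208.4], 0.48)]
```

View pics/cam.png

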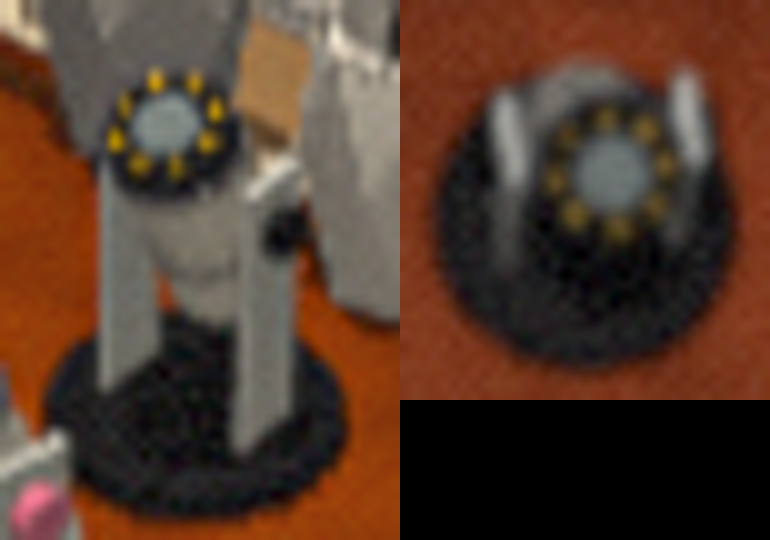

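Enlarged crop: the black camera's lens glass is at scene (324.5,200.2) / top (305.2,177.3). Its foot centre is at about scene (327.7,229.5) / top (302.5,182.5), and its fork tips in the top view are at (294.5,169.5) and (313,167.5).

```bash
python3 - <<'E'
from h import *
L,e=tri((324.5,200.2),(305.2,177.3));print("lens",L,e)
ft,fs=onz("top",(302.5,182.5),4),onz("scene",(327.7,229.5),4);print("foot",ft,fs, tri((327.7,229.5),(302.5,182.5)))
f=(ft+fs)/2;d=L-f;print("heading lens-foot",d[:2],np.degrees(np.arctan2(d[1],d[0])))
for z in(80,90):
  a,b=onz("top",(294.5,169.5),z),onz("top",(313,167.5),z);v=b-a;print("prongs",a,b,"mid",(a+b)/2,"heading",np.degrees(np.arctan2(-v[0],v[1]))%360,np.degrees(np.arctan2(v[0],-v[1])))
# current TCP→ plunger in tool axes
s=state();from scipy.spatial.transform import Rotation as Ro
R=Ro.from_euler("xyz",s["tool_rot"]).as_matrix()
print(R.round(3).tolist());print("to above plunger(z90)",R.T@(np.array([475.5,206.8,90])-s["eef_pos"]))
E
```

```text
lens [634.3 -62.5 113.1] 2.4
foot [648.4 -60.    4. ] [653.1 -61.    4. ] (array([649.9, -61.2,   5.3]), 4.2)
heading lens-foot [-16.45  -2.  ] -173.0679702025709
prongs [662.5 -36.4  80. ] [668.2 -83.3  80. ] mid [665.35 -59.85  80.  ] heading 186.929468372631 6.929468372630995
prongs [659.6 -36.1  90. ] [665.2 -82.6  90. ] mid [662.4  -59.35  90.  ] heading 186.86706569452696 6.867065694526981
[[0.92, -0.393, 0.0], [-0.393, -0.92, 0.0], [0.0, -0.0, -1.0]]
to above plunger(z90) [356.03382306 173.02540458 141.29811281]
```

Call:
arm_command --motion '[[[1, 0.356, 0.173, 0.02, 0], [1, 0.356, 0.173, 0.02, 0], [1, 0.356, 0.173, 0.02, 0], [1, 0.356, 0.173, 0.02, 0], [1, 0.356, 0.173, 0.05, 0], [1, 0.356, 0.173, 0.09, 0], [1, 0.356, 0.173, 0.12, 0], [1, 0.356, 0.173, 0.14, 0]]]' --squeeze 40

```text
time: 1.7
eef_pos: [458.7, 227.1, 122.7]
tool_rot: [-3.139, -0.002, -0.404]
wrist_force: [1.1, 1.1, 0.2]
gripper_width: 0.1
finger_force: 0.0
```

Call:
arm_command --motion '[[[1, 0, 0, 0, 0], [1, 0, 0, 0, 0], [1, 0, 0, 0, 0]]]'

```text
time: 2.0
eef_pos: [457.3, 229.4, 123.7]
tool_rot: [-3.139, -0.001, -0.403]
wrist_force: [0.1, 0.2, 0.5]
gripper_width: 0.5
finger_force: 0.0
```

```bash
python3 - <<'E'
from h import *
o=[]
for c in("scene","top"):
    im=snapshot(c);p=proj(c,state()["eef_pos"])[0];print(c,p);x,y=p.astype(int)
    o.append(cv2.resize(im[y-30:y+30,x-40:x+40,::-1],(400,300),interpolation=2))
cv2.imwrite("pics/bell.png",np.hstack(o));print(state()["eef_pos"])
E
```

```text
scene [201.4469856  180.70146586]
top [181.79082046 247.66036903]
[457.09424735 229.78184378 123.87545679]
```

View pics/bell.png

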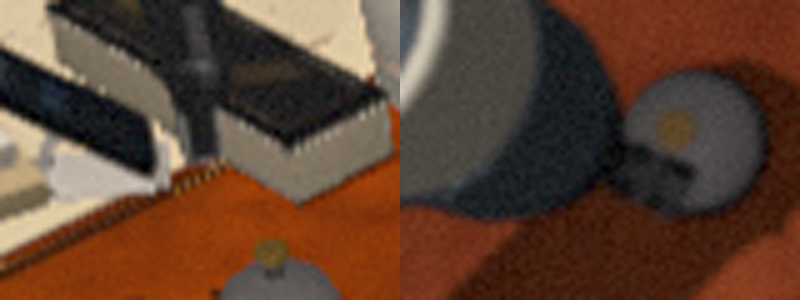

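The picture shows the closed fingers short of the bell, over its side towards the robot. The plunger is at scene (215,199) / top (196,243), the same as before. Next I centre over it and press.

Call:
arm_command --motion '[[[1, 0.026, 0.0135, 0.03, 0], [1, 0.026, 0.0135, 0.048, 0], [1, 0.026, 0.0135, 0.058, 0], [1, 0.026, 0.0135, 0.064, 0], [1, 0.026, 0.0135, 0.068, 0], [1, 0.026, 0.0135, 0.07, 0], [1, 0.026, 0.0135, 0.07, 0]]]'

```text
time: 2.8
eef_pos: [475.2, 206.2, 55.3]
tool_rot: [-3.141, -0.001, -0.402]
wrist_force: [-9.9, -2.4, 18.5]
gripper_width: -0.2
finger_force: 9.2
```

Fully pressed: z is 55.3 with 18 N, which is the stop. Now I lift and cross over to the rack.

Call:
arm_command --motion '[[[1, 0, 0, -0.05, 0], [1, 0, 0, -0.1, 0], [-0.18, 0.1, 0.26, -0.15, -0.136], [-0.18, 0.1, 0.26, -0.15, -0.136], [-0.18, 0.1, 0.26, -0.15, -0.136], [-0.18, 0.1, 0.26, -0.15, -0.136], [-0.18, 0.1, 0.26, -0.15, -0.136], [-0.18, 0.1, 0.26, -0.15, -0.136]]]'

```text
time: 3.6
eef_pos: [465.5, -74.8, 204.4]
tool_rot: [-3.141, -0.004, -0.268]
wrist_force: [1.1, 0.3, 0.5]
gripper_width: 50.6
finger_force: 0.0
```

Call:
arm_command --motion '[[[-0.18, 0.0686, 0.268, 0.03, 0], [-0.18, 0.0686, 0.268, 0.03, 0], [-0.18, 0.0686, 0.268, 0.03, 0], [-0.18, 0.0686, 0.268, 0.03, 0], [-0.18, 0.0686, 0.268, 0.03, 0], [-0.18, 0.0686, 0.268, 0.03, 0], [-0.18, 0.0686, 0.268, 0.03, 0], [-0.18, 0.0686, 0.268, 0.03, 0]]]'

```text
time: 4.4
eef_pos: [460.8, -349.6, 172.8]
tool_rot: [3.141, -0.001, -0.269]
wrist_force: [0.2, 0.0, 0.3]
gripper_width: 50.4
finger_force: 0.0
```

```bash
python3 - <<'E'
from h import *
s=state();print(s["eef_pos"],s["tool_rot"],s["q"].round(2))
o=[]
for c in("scene","top"):
    im=snapshot(c);p=proj(c,[461,-349,75])[0];x,y=p.astype(int)
    print(c,proj(c,s["eef_pos"])[0],(x-40,y-45))
    h=cv2.cvtColor(cv2.GaussianBlur(im,(3,3),0),cv2.COLOR_RGB2HSV);m=cv2.inRange(h,(100,100,40),(125,255,255))[y-45:y+15,x-20:x+20]
    q=np.argwhere(m);print(len(q),(q.mean(0)[::-1]+[x-20,y-45]) if len(q) else 0)
    o.append(cv2.resize(im[y-45:y+15,x-40:x+40,::-1],(400,300),interpolation=2))
cv2.imwrite("pics/rack.png",np.hstack(o))
E
```

```text
[ 460.80453559 -349.56733225  172.79248605] [ 3.14149503e+00 -1.09883924e-03 -2.68574621e-01] [-0.38  0.33  0.07 -0.   -1.3   1.68]
scene [369.25017069 268.97122311] (np.int64(326), np.int64(257))
193 [366.23316062 302.2642487 ]
top [432.81841327 245.11989663] (np.int64(379), np.int64(204))
0 0
```

View pics/rack.png

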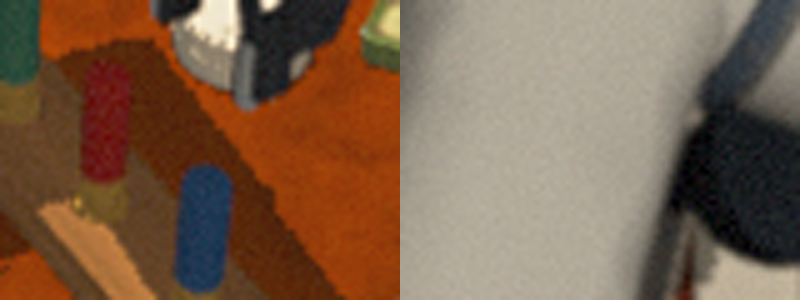

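The picture shows the open fingers above and astride the blue stamp: fingertips at scene (358,260) and (376,275), handle at (366,302). Next I descend and grip.

Call:
arm_command --motion '[[[-0.18, 0, 0, 0.05, 0], [-0.18, 0, 0, 0.09, 0], [-0.18, 0, 0, 0.11, 0], [-0.18, 0, 0, 0.11, 0], [1, 0, 0, 0.11, 0], [1, 0, 0, 0.11, 0], [1, 0, 0, 0.11, 0], [1, 0, 0, 0.11, 0]]]' --squeeze 20

```text
time: 5.3
eef_pos: [462.1, -349.6, 64.8]
tool_rot: [3.141, -0.005, -0.267]
wrist_force: [0.9, 2.6, 7.2]
gripper_width: 21.4
finger_force: 21.6
```

Call:
arm_command --motion '[[[1, 0, 0, -0.025, 0], [1, 0, 0, -0.045, 0], [1, 0.04, 0, -0.045, 0], [1, 0.062, 0, -0.045, 0], [1, 0.062, 0, -0.025, 0], [1, 0.062, 0, -0.005, 0], [1, 0.062, 0, -0.005, 0], [1, 0.062, 0, -0.005, 0]]]'

```text
time: 6.1
eef_pos: [520.2, -365.9, 68.0]
tool_rot: [3.141, 0.0, -0.268]
wrist_force: [0.4, 0.4, -0.5]
gripper_width: 21.5
finger_force: 20.9
```

```bash
python3 - <<'E'
from h import *
s=state();print(s["eef_pos"],s["tool_rot"],s["wrist_force"],s["gripper_width"],s["finger_force"])
o=[]
for c in("scene",):
    im=snapshot(c);p=proj(c,[500,-355,75])[0];x,y=p.astype(int);print((x-40,y-25))
    print("tcp",proj(c,s["eef_pos"])[0])
    cv2.imwrite("pics/edge.png",cv2.resize(im[y-25:y+35,x-50:x+30,::-1],(640,480),interpolation=2))
E
```

```text
[ 520.19541528 -365.9414285    68.0217221 ] [ 3.14107527e+00  3.67575374e-05 -2.67731244e-01] [ 0.42988648  0.35476204 -0.54009328] 21.50137304301386 20.879446864128113
(np.int64(339), np.int64(269))
tcp [389.13166016 294.4469594 ]
```

View pics/edge.png

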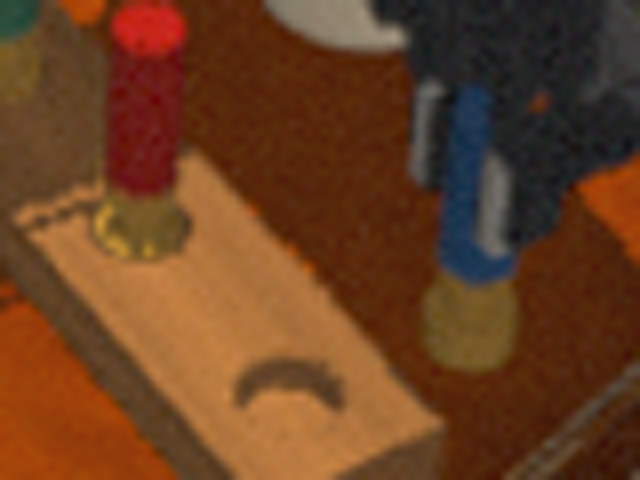

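The stamp is held upright on the far side of the rack, with its head at about scene (398,309), next to the rack's edge. Now I push it against the edge to tilt it.

Call:
arm_command --motion '[[[1, -0.012, 0, 0, 0], [1, -0.02, 0, 0, 0], [1, -0.027, 0, 0, 0], [1, -0.033, 0, 0, 0], [1, -0.039, 0, 0, 0], [1, -0.045, 0, 0, 0], [1, -0.045, 0, 0, 0]]]'

```text
time: 6.85
eef_pos: [476.3, -353.8, 67.8]
tool_rot: [3.141, -0.0, -0.268]
wrist_force: [2.4, -0.8, 3.7]
gripper_width: 21.3
finger_force: 21.6
```

Call:
arm_command --motion '[[[1, 0, 0, -0.03, 0], [1, 0, 0, -0.07, 0], [1, 0, 0, -0.11, 0], [1, 0, 0, -0.13, 0], [1, 0, 0, -0.13, 0], [1, 0, 0, -0.13, 0]]]' --squeeze 60

```text
time: 7.45
eef_pos: [475.4, -352.9, 195.8]
tool_rot: [-3.14, 0.004, -0.268]
wrist_force: [0.3, -0.2, -1.4]
gripper_width: 21.0
finger_force: 58.7
```

```bash
cat > tilt.py <<'E'
from h import *
from scipy.spatial.transform import Rotation as Ro
def run(name,off=10):
    s=state();R=Ro.from_euler("xyz",s["tool_rot"]).as_matrix();G=s["eef_pos"]-19*R[:,2]
    print(s["time"],s["eef_pos"].round(1),s["tool_rot"].round(3),s["gripper_width"].round(1),s["finger_force"].round(1),s["wrist_force"].round(1))
    c="scene";im=snapshot(c)
    for th in(0,15,20,25,30,35):
        t=np.radians(th);d=np.sin(t)*R[:,0]+np.cos(t)*R[:,2]
        print(th,"neck",proj(c,G+(71.5-24)*d)[0].round(1),"bottom",proj(c,G+71.5*d)[0].round(1))
    d0=cut_out("stamp_blue",c);x,y=(proj(c,G)[0]).astype(int);x-=40;y-=20
    for d in d0:
        m=d["pixels"];print(d["centre"],round(d["confidence"],2),m.sum())
    print("origin px",(x,y));cr=im[y:y+60,x:x+80,::-1]
    cv2.imwrite(name,cv2.resize(cr,(800,600),interpolation=2))
E
python3 -c "
from tilt import *
run('pics/tilt1.png')"
```

```text
Traceback (most recent call last):
  File "tilt.py", line 5, in run
    print(s["time"],s["eef_pos"].round(1),s["tool_rot"].round(3),s["gripper_width"].round(1),s["finger_force"].round(1),s["wrist_force"].round(1))
                                                                 ^^^^^^^^^^^^^^^^^^^^^^^^
AttributeError: 'float' object has no attribute 'round'
```

```bash
sed -i 's/s\["gripper_width"\].round(1),s\["finger_force"\].round(1)/s["gripper_width"],s["finger_force"]/' tilt.py
python3 -c "
from tilt import *
run('pics/tilt1.png')"
```

```text
7.45 [ 475.4 -352.9  195.8] [-3.14   0.004 -0.268] 21.01973323663243 58.68007779121399 [ 0.3 -0.2 -1.4]
0 neck [374.8 268.3] bottom [373.9 276.8]
15 neck [379.8 265.7] bottom [381.3 272.9]
20 neck [381.4 264.6] bottom [383.6 271.3]
25 neck [382.9 263.4] bottom [386.  269.5]
30 neck [384.5 262.1] bottom [388.2 267.6]
35 neck [385.9 260.8] bottom [390.4 265.6]
[381.2, 264.3] 0.56 148
origin px (np.int64(336), np.int64(230))
```

View pics/tilt1.png

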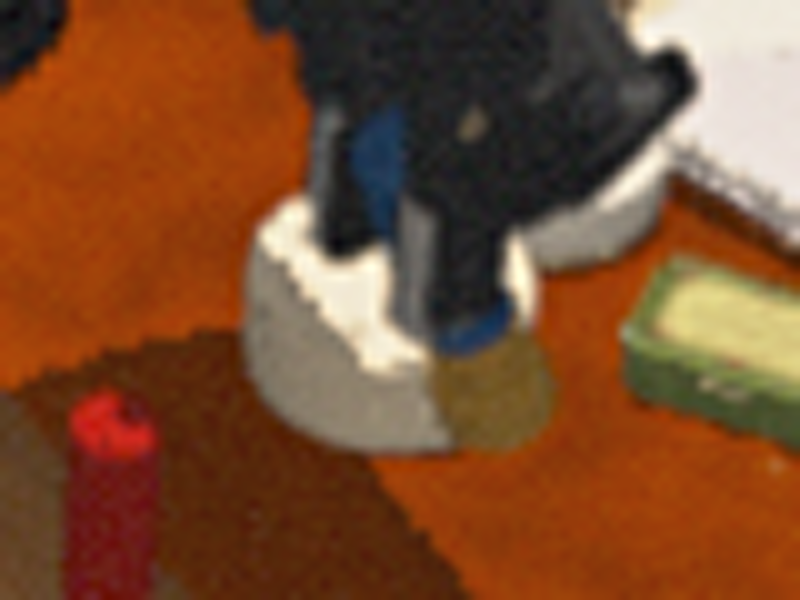

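The picture shows the stamp tilted in the grip, with the head at about scene (385,270), leaning away from the robot. I'll fit the angle, using the earlier upright picture to remove the calibration offset.

```bash
cat > fit.py <<'E'
from tilt import *
def circ(C,d,r):
    u=np.cross(d,[0,1,.3]);u/=np.linalg.norm(u);v=np.cross(d,u);a=np.linspace(0,2*np.pi,40)
    return C+r*(np.outer(np.cos(a),u)+np.outer(np.sin(a),v))
def head(c,G,R,th,L=71.5,off=(0,0),S=8,org=(0,0),size=(480,640)):
    t=np.radians(th);d=np.sin(t)*R[:,0]+np.cos(t)*R[:,2]
    P=np.r_[circ(G+L*d,d,13),circ(G+(L-14)*d,d,13)]
    p=(proj(c,P)+off-np.array(org)+.5)*S
    m=np.zeros(size,np.uint8);cv2.fillConvexPoly(m,cv2.convexHull(p.astype(np.int32)),1);return m
def brass(im):
    h=cv2.cvtColor(cv2.GaussianBlur(im,(0,0),4),cv2.COLOR_BGR2HSV);m=cv2.inRange(h,(17,110,60),(30,255,200))
    n,l,st,_=cv2.connectedComponentsWithStats(m);return l,st
def iou(a,b): return (a&b).sum()/(a|b).sum()
E
python3 - <<'E'
from fit import *
R=Ro.from_euler("xyz",[np.pi,0,-.268]).as_matrix()
def getm(f,pt):
    l,st=brass(cv2.imread(f));k=l[pt[1],pt[0]];print(f,k,st[k]);return (l==k).astype(np.uint8)
m0=getm("pics/edge.png",(470,330));m1=getm("pics/tilt1.png",(500,395))
G0=np.array([520.2,-365.9,87]);G1=np.array([475.4,-352.9,214.8])
best=max((iou(m0,head("scene",G0,R,0,off=(dx,dy),S=8,org=(329,269))),dx,dy) for dx in np.arange(-3,3.1,.25) for dy in np.arange(-3,3.1,.25));print("ref",best)
for L in(71.5,):
  for th in range(10,40,3):
    h=lambda o:iou(m1,head("scene",G1,R,th,L,o,10,(336,230),(600,800)))
    print(th,"ref off",round(h(best[1:]),3),"free",max((round(h((dx,dy)),3),dx,dy) for dx in np.arange(-3,3.1,.5) for dy in np.arange(-3,3.1,.5)))
E
```

```text
pics/edge.png 3 [ 422  275   94   96 6906]
pics/tilt1.png 3 [  429   328   125   118 10023]
ref (np.float64(0.8192170818505338), np.float64(0.0), np.float64(0.0))
10 ref off 0.207 free (np.float64(0.449), np.float64(3.0), np.float64(-3.0))
13 ref off 0.291 free (np.float64(0.58), np.float64(3.0), np.float64(-3.0))
16 ref off 0.393 free (np.float64(0.658), np.float64(3.0), np.float64(-2.0))
19 ref off 0.51 free (np.float64(0.657), np.float64(2.5), np.float64(-0.5))
22 ref off 0.648 free (np.float64(0.657), np.float64(1.0), np.float64(0.0))
25 ref off 0.644 free (np.float64(0.657), np.float64(0.0), np.float64(1.0))
28 ref off 0.502 free (np.float64(0.658), np.float64(-1.5), np.float64(2.0))
31 ref off 0.354 free (np.float64(0.656), np.float64(-2.5), np.float64(3.0))
34 ref off 0.242 free (np.float64(0.601), np.float64(-3.0), np.float64(3.0))
37 ref off 0.154 free (np.float64(0.444), np.float64(-3.0), np.float64(3.0))
```

The tilt is about 24°, from both the fit and the push geometry. Now I carry the stamp to the camera.

Call:
arm_command --motion '[[[1, 0.002, -0.02, -0.02, -0.04], [1, 0.005, -0.06, -0.03, -0.09], [1, 0.009, -0.105, -0.03, -0.14], [1, 0.013, -0.15, -0.03, -0.2], [1, 0.017, -0.195, -0.03, -0.26], [1, 0.021, -0.24, -0.03, -0.32], [1, 0.024, -0.28, -0.03, -0.37], [1, 0.026, -0.3014, -0.03, -0.389]]]'

```text
time: 8.35
eef_pos: [581.3, -67.0, 225.2]
tool_rot: [-3.141, 0.004, 0.125]
wrist_force: [0.2, -0.8, -1.0]
gripper_width: 20.4
finger_force: 58.9
```

Call:
arm_command --motion '[[[1, 0, 0, 0, 0], [1, 0, 0, 0, 0], [1, 0, 0, 0, 0]]]'

```text
time: 8.65
eef_pos: [581.0, -70.8, 226.6]
tool_rot: [3.141, 0.002, 0.12]
wrist_force: [0.4, -0.2, -0.9]
gripper_width: 20.7
finger_force: 58.9
```

```bash
python3 - <<'E'
from fit import *
run('pics/fin1.png')
im=snapshot("top");p=proj("top",[605,-66,150])[0].astype(int);print(p)
a=cv2.imread('pics/fin1.png')
b=snapshot("scene");x,y=p0=proj("scene",[620,-65,150])[0].astype(int);print("org scene",x-30,y-40,"top",p-[30,40])
cv2.imwrite("pics/fin.png",np.hstack([cv2.resize(q[v-40:v+40,u-30:u+30,::-1],(400,533),interpolation=2) for q,u,v in((b,x,y),(im,*p))]))
E
```

```text
8.65 [581.  -70.8 226.6] [3.141e+00 2.000e-03 1.200e-01] 20.74691663573684 58.87975573539734 [ 0.4 -0.2 -0.9]
0 neck [312.2 182.5] bottom [312.1 190.6]
15 neck [315.2 179.8] bottom [316.6 186.5]
20 neck [316.2 178.7] bottom [318.1 184.8]
25 neck [317.1 177.4] bottom [319.5 183. ]
30 neck [318.  176.1] bottom [320.8 181.1]
35 neck [318.9 174.8] bottom [322.1 179. ]
[312.5, 175.9] 0.72 226
origin px (np.int64(272), np.int64(145))
[307 184]
org scene 291 151 top [277 144]
```

View pics/fin.png

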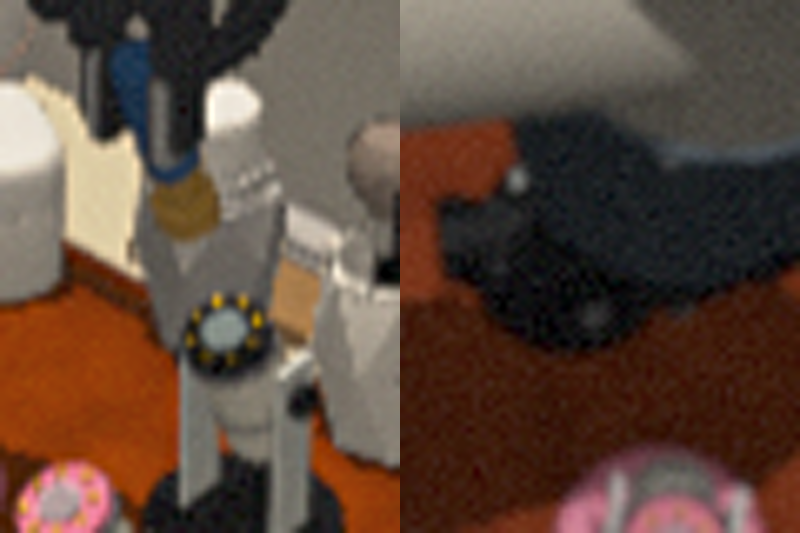

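The picture shows the tilted stamp over the black camera, with the head bottom at scene (319,185) and the lens at (324,200), not touching. I lower it the last 14 mm.

Call:
arm_command --motion '[[[1, -0.001, -0.002, 0.007, 0], [1, -0.001, -0.002, 0.014, 0], [1, -0.001, -0.002, 0.014, 0], [1, -0.001, -0.002, 0.014, 0], [1, -0.001, -0.002, 0.014, 0], [1, -0.001, -0.002, 0.014, 0]]]'

```text
time: 9.45
eef_pos: [580.6, -68.1, 213.7]
tool_rot: [3.141, -0.001, 0.121]
wrist_force: [-0.5, -0.6, -1.3]
gripper_width: 20.4
finger_force: 58.9
```

```bash
python3 - <<'E'
from fit import *
s=state();R=Ro.from_euler("xyz",s["tool_rot"]).as_matrix();G=s["eef_pos"]-19*R[:,2];print(s["eef_pos"],s["tool_rot"])
L=np.array([634.3,-62.5,112]);z=np.array([-.4197,-.0511,.906])
for th in(22,24,26):
    t=np.radians(th);v=G+71.5*(np.sin(t)*R[:,0]+np.cos(t)*R[:,2])-L;print(th,"dist",v@z,"lateral",(v-(v@z)*z).round(1))
im=np.ascontiguousarray(snapshot("scene")[150:210,290:345,::-1]);big=cv2.resize(im,(550,600),interpolation=2)
l,st=brass(big)
k=max((k for k in range(1,len(st)) if 50<st[k][0]+st[k][2]/2<500 and st[k][1]<420),key=lambda k:st[k][4]);m=(l==k).astype(np.uint8);print(st[k])
for th in range(13,38,3): print(th,round(iou(m,head("scene",G,R,th,71.5,(0,0),10,(290,150),(600,550))),3))
E
```

```text
[580.57707491 -68.13289355 213.66351375] [ 3.14148938e+00 -5.32425609e-04  1.21246254e-01]
22 dist 60.7723196402782 lateral [-1.6  0.7 -0.7]
24 dist 60.68583268932573 lateral [0.6 1.  0.4]
26 dist 60.686426940340134 lateral [2.9 1.3 1.4]
[ 227  311  103  104 7496]
13 0.35
16 0.479
19 0.601
22 0.719
25 0.713
28 0.554
31 0.394
34 0.271
37 0.172
```

```bash
python3 -c "
from cell import *
print(close_job())"
```

```text
the job is handed in; nothing more can be done
None
```

I rang the bell with a full press, and the arm now holds the blue stamp steady in front of the black camera. Its underside is about 60.7 mm from the lens, within about 1–2 mm of centre and tilted about 24° (25° wanted); the red and green stamps were not touched, and the job was handed in at about 9.5 s.

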